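# Clip a scenery panel into the transport rack

### The arm

A 7-joint arm with a two-finger parallel gripper is mounted at the origin on the work surface. World frame = base frame: x ahead of the robot, y to its left, z up, the work surface at z = 0. Lengths are in m, angles in rad, forces in N, time in s.
With the tool pointing down it reaches from about 0.4 to 0.875 m from the base axis. Payload 19.3 kg.
Tool frame: the origin (TCP) lies at the very end of the fingers, on their centre line; the grasp point (between the pads) lies 19 mm behind it; x points along the fingers, y is the direction in which the jaws open and shut, and the axes are right-handed (so a half turn about x gives the same grasp; the last joint's range is limited). The gripper opens to 85 mm and grips with 20 to 120 N. Pads are 22 mm wide; open, the fingers measure 114 mm over their backs; the gripper's body (76 mm by 85 mm) begins 54 mm behind the grasp point. The pads swing forward as they close: fully open they stand 13 mm farther back than shut.
Start: joints at [-1.229, 0.521, -0.036, 1.599, 0.021, 1.021, -0.113], TCP at [0.25, 0.573, 0.231] pointing down, gripper open.
Joint ranges: [-2.91, 2.91], [-0.3, 2.13], [-1.5, 1.42], [0.17, 2.43], [-1.26, 4.41], [0.16, 1.93], [-2.52, 2.52]. Speed limits (rad/s): [1.89, 1.89, 2.39, 2.39, 3.01, 3.01, 3.01].

### API

Orientations are given as [roll, pitch, yaw] about the fixed x, y, z axes, in that order (R = Rz(yaw) Ry(pitch) Rx(roll)).
In Python, from workcell import bot, grab_frame, job_done gives the robot as it stands.
- The arm moves only by the shell command python3 -m pendant 'ROWS' [OPENING] [FORCE]. ROWS is JSON, a list of rows, each a list of 4 numbers: the shift along the tool's x, y, z in mm, then the turn about the tool's x in degrees. A call has 1 to 12 rows; each row shifts and turns the commanded pose from where the row before left it, along the tool's axes as they then stand; what a row does not reach is not made up. A row lasts 1/8 s, in which the tool goes at most 62.5 mm and 10.7 degrees, less where a joint would pass 70% of its speed; a pose out of reach is approached as far as the arm can. A call is refused whole if a number of a shift passes 62.5 or a number of a turn 10.7, either way. A call with a gripper value outside its range is refused whole. OPENING is the opening, from -1 (shut) to 1 (fully open), set as the call begins (- or left out, the last holds). The fingers move at their own pace and stop on an object; FORCE is the grip in N (left out, the last holds). Time passes only in rows, so rows that do not move let the fingers close. It gives the time, the measured TCP pose, the force and the opening at its end, in the units of the state.
- bot.observe(): the state, without advancing time (a new reading comes with each control period).
- grab_frame(name): name is "scene" or "top" or "wrist"; returns a dict with "img" (384x512x3 uint8, red, green, blue), "fovy" (degrees; the focal length in pixels is half the picture's height over the tangent of half this angle, whatever the lens; pixels are square), "cx", "cy" (the principal point, pixels), "R" (3x3) and "t" (3): a world point X has camera coordinates R X + t. Camera axes: x right, y down, z forward; pixel columns grow to the right and rows downward; lengths in m; the calibration is good to about 2 mm. A picture is of the moment at which its call begins. There is no depth.
- job_done(): hands the job in, once; it reports no verdict.
The state is a dict: "clock": time; "qpos": joint angles; "qd": joint speeds; "joint_efforts": joint torques, N m; "position": TCP position; "tool_rot": TCP orientation; "force": force on the tool from outside, world axes, zero at the start; "moment": the same for the moment, N m; "grip_width": finger opening in m.
Only numpy, scipy, OpenCV 4.12 (cv2) and the standard library are available. Lean on these libraries where they do the work, as an engineer would, in place of code of your own. Each camera call takes 0.05 s, during which the arm holds its last target.

### The job

Take the panel with the green tree out of the wooden drying stand and load it into the empty front bay of the transport rack: with the panel leaning outward set its lower edge down on the floor of the bottom channel, whose height differs each time, keep it down on that floor while you swing it upright under the roof tabs, and push it home until both spring roller clips snap in front of it. Set it down and push it in gently, never forcing it against the rack; leave it standing on the channel floor, released, and leave the other panels and the things on the bench alone.

Things in the scene. Friction and masses are not known exactly. Their poses are not given: they have to be found in the camera images.
- green_panel: Scenery panel: plywood board 120 wide (its x) x 8 thick (its y) x 110 high (its z), about 90 g, with a green tree with a round crown painted on both faces and its top edge in the same colour. Origin: centre of its underside; x along its width, y square to its faces, z up. Starts upright in any one of the three slots of the drying stand, panels 75 mm apart along y.
- green_top (a point): Middle of the green panel's top edge, 110 mm above its lower edge (axes as the panel).
- blue_panel: Scenery panel: plywood board 120 wide (its x) x 8 thick (its y) x 110 high (its z), about 90 g, with a blue tree painted on both faces and its top edge in the same colour. Origin: centre of its underside; x along its width, y square to its faces, z up. Starts upright in any one of the three slots of the drying stand, panels 75 mm apart along y. Not to be moved.
- ochre_panel: Scenery panel: plywood board 120 wide (its x) x 8 thick (its y) x 110 high (its z), about 90 g, with a yellow house painted on both faces and its top edge in the same colour. Origin: centre of its underside; x along its width, y square to its faces, z up. Starts upright in any one of the three slots of the drying stand, panels 75 mm apart along y. Not to be moved.
- stand: Wooden drying stand, 100 (x) x 190 (y), fixed. Origin: centre of its underside. Its three slots run along its x at y = -75, 0 and +75 mm; each is 11 mm wide between two 8 mm thick, 18 mm high, 90 mm long ribs; slot floors are 12 mm above the bench.
- rack: Fixed transport rack, two bays on a grey base plate 220 (x) x 210 (y) x 20 thick; the bays open to its +y. Origin on the bench under the middle of the empty front bay's back plane (y = 0). The rear bay, 85 mm behind (-y), already holds a red-tree panel, its top as high. Two back posts, |x| 44 to 60, front faces at y = 0; between them nothing above a 34 mm high rear rail.
- shoe_track: Track on the base plate carrying the channel shoe. Origin 2.5 mm below the base plate top, at rack x = y = 0. The shoe's floor stands 4 to 12 mm above the base plate, set differently each time, not shown by this pose: feel for it. Floor 10.5 mm wide from the back plane to a lip sloping out at 45 degrees to y = 22, 11 mm above the floor; end guides at |x| = 62.5, 12 high, flared.
- bay_roof (a point): Midway between the two dark roof tabs, level with their undersides, 126 mm above the base plate, at the back plane (axes as the rack). A tab tops each post (|x| 44 to 60) and reaches out to y = +10: a panel cannot be lowered in upright, but one leaning outward passes under as it is swung up.
- clip_far_rest (a point): Roller clip at the rack's +x end: centre at rest of an orange upright roller, radius 8, 24 high, at x = 64, y = 14, 83 mm above the base plate. The swinging panel's edge pushes it about 4 mm outward against 4 to 7 N of spring; then it snaps back and presses the panel's front edge to the post. Its housing stands at x 86 to 104, y 1 to 31, 105 high.
- clip_near_rest (a point): The same at the rack's -x end (x = -64). Some 10 to 15 N of push on the panel's upper part takes it past both clips. From a lean of about 4 degrees on they draw it upright by themselves; before that it springs outward and falls out if let go. They grip too firmly for the panel to slide down.
- bay_seat (a point): On the base plate top, 20 mm above the bench, straight below where the centre of the panel's lower edge is when home (4 mm in front of the back plane, midway between the clips; the panel then stands on the shoe's floor, 4 to 12 mm higher). Axes as the rack: x along the channel, y out of the bay (towards the opening), z up. A panel leaning outward has its top towards +y.
- glue_bottle: White glue bottle, 52 mm across, 130 high. Origin: centre of underside. Bystander.
- paint_pot: Paint jar, 68 mm across, 70 high. Origin: centre of underside. Bystander.
- pencil_mug: White mug, 80 mm across, 95 high. Origin: centre of underside. Bystander.
- tape_measure: Grey tape measure, 65 x 32 x 62 high. Origin: centre of underside. Bystander.
- model_house: Cardboard model house with a red gable roof, 88 x 66, 80 high. Origin: centre of underside. Bystander.
There are look-alikes about, which are no part of the job. Leave any red or turquoise look-alike of the green_panel alone.

How it is judged:
On the way:
1. the green panel is lifted clear of the stand (height (world z) of green_panel above 0.045 m), for 0.1 s.
At the end, for the whole second after the job is handed in: The green panel stands in the front bay behind both rollers: lower edge standing on the floor of the channel shoe (touching it), within 5 mm of the middle along the channel, its lower edge within 4 mm and its top edge within 3 mm (outward) of the home plane, upright within 3 degrees, at rest (x of green_panel in the frame of bay_seat between -0.005 and 0.005 m and y of green_panel in the frame of bay_seat between -0.004 and 0.004 m and y of green_top in the frame of bay_seat between -0.004 and 0.003 m and contact force between green_panel and shoe_track above 0.05 N and angle between green_panel's own z axis and vertical below 0.05 rad and linear speed of green_panel below 0.01 m/s and angular speed of green_panel below 0.1 rad/s).
It fails at once if the panel is pressed down on the channel shoe with more than 35 N (contact force between green_panel and shoe_track above 35 N).
It fails at once if the panel is forced against the rack: the contact forces between them, clips included (about 25 N when just sitting home), add up to more than 60 N (contact force between green_panel and rack above 60 N).
It fails at once if the blue or ochre panel is shifted by more than 15 mm (distance of any of blue_panel, ochre_panel from where it was at the start of the episode above 0.015 m).
It fails at once if a bystander on the bench is moved by more than 20 mm (distance of any of glue_bottle, paint_pot, pencil_mug, tape_measure, model_house from where it was at the start of the episode above 0.02 m).
It also fails if it takes over 42 s, if anything falls off the work surface, if the arm or the gripper's body presses on something with over 40 N, if the wrist force passes 120 N, or if a joint passes its speed limit or range.

## Working session

There is one attempt and no reset: what is moved stays moved. The work goes in short steps, Python scripts to look and compute and a shell command to move; the robot and the scene stay as the last step left them, time stands still between calls to the robot, and variables do not carry over. Pictures are saved under pics/ and viewed, and the job is handed in when it is done.

```bash
ls; mkdir -p pics; python3 - <<'E'
from workcell import bot, grab_frame
import cv2,numpy as np
for n in ["scene","top","wrist"]:
    f=grab_frame(n); cv2.imwrite(f"pics/{n}0.png",f["img"][:,:,::-1])
    np.savez(f"pics/{n}0.npz",**f)
    print(n,f["fovy"],f["cx"],f["cy"],np.round(f["R"],3).tolist(),np.round(f["t"],3).tolist())
print(bot.observe())
E
```

```text
pics
scene 42.97671475670879 251.80261364966438 187.04876742415038 [[-0.535, 0.845, -0.003], [0.687, 0.433, -0.584], [-0.492, -0.314, -0.812]] [0.283, -0.324, 1.74]
top 57.27173628675835 256.8094630812659 191.16961848125436 [[0.006, -1.0, -0.008], [-0.999, -0.005, -0.054], [0.054, 0.008, -0.999]] [0.034, 0.537, 1.068]
wrist 69.6458442369017 254.40547046029664 187.96006973058127 [[0.401, 0.916, -0.0], [0.869, -0.38, 0.316], [0.289, -0.127, -0.949]] [-0.626, -0.04, 0.38]
{'clock': 0.15, 'qpos': array([-1.22918483,  0.52185606, -0.03634495,  1.59985618,  0.0211779 ,
        1.02113905, -0.11277678]), 'qd': array([-0.0002469 , -0.00242184, -0.00028235, -0.00073496, -0.00013956,
        0.0010537 , -0.00086025]), 'joint_efforts': array([ 2.13035149e-03, -9.27383995e+01,  1.98075928e+00, -3.70061517e+01,
        1.79606443e-02,  6.10447154e-03, -5.54171970e-05]), 'position': array([0.25007844, 0.57250662, 0.23087834]), 'tool_rot': array([-1.53370433,  1.56992134, -1.94550167]), 'force': array([ 0.14886082, -0.96459869, -0.84394001]), 'moment': array([ 0.04740243, -0.0097644 , -0.02430829]), 'grip_width': 0.0855702717398426}
```

View pics/scene0.png

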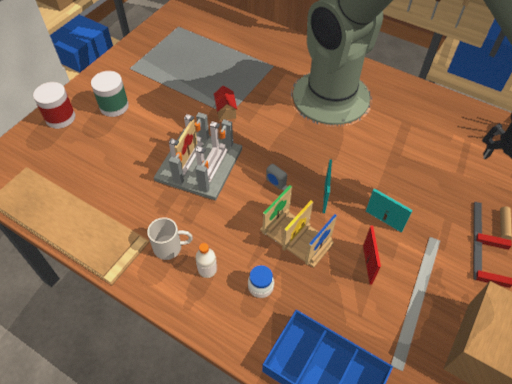

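View pics/top0.png

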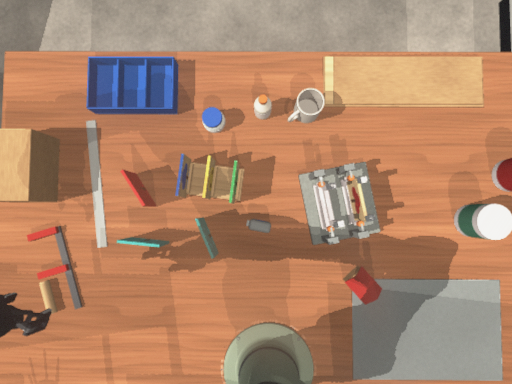

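View pics/wrist0.png

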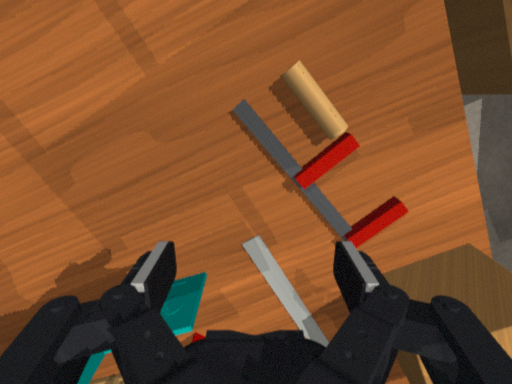

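Candidates in the top image: green panel (234,182), turquoise look-alikes (206,237) and (142,243), red ones (136,188) and (358,200, in the rear bay), and the green paint tin (475,222). I choose (234,182), the green one standing in the stand, and check it in a crop.

```bash
cat > h.py <<'E'
import numpy as np,cv2
from scipy.spatial.transform import Rotation as Ro
def ld(n): return dict(np.load(f"pics/{n}.npz"))
def snap(cam,name):
    from workcell import grab_frame
    f=grab_frame(cam); cv2.imwrite(f"pics/{name}.png",f["img"][:,:,::-1]); np.savez(f"pics/{name}.npz",**f); return f
def foc(f): return 192/np.tan(np.radians(float(f["fovy"]))/2)
def proj(f,X):
    c=f["R"]@np.asarray(X,float)+f["t"]; k=foc(f); return np.array([f["cx"]+k*c[0]/c[2],f["cy"]+k*c[1]/c[2]])
def onz(f,px,z):
    C=-f["R"].T@f["t"]; d=f["R"].T@np.array([(px[0]-f["cx"])/foc(f),(px[1]-f["cy"])/foc(f),1.]); return C+d*(z-C[2])/d[2]
def crop(f,x0,y0,x1,y1,s,name):
    cv2.imwrite(f"pics/{name}.png",cv2.resize(f["img"][y0:y1,x0:x1,::-1],None,fx=s,fy=s,interpolation=cv2.INTER_CUBIC))
E
python3 - <<'E'
from h import *
t=ld("top0");s=ld("scene0");w=ld("wrist0")
crop(t,160,140,400,260,3,"c_top"); crop(s,140,80,350,280,3,"c_sc")
print(proj(w,[.25,.5725,.2309]), -w["R"].T@w["t"])
R=Ro.from_euler('xyz',[-1.53370433,1.56992134,-1.94550167]).as_matrix();print(R.round(3))
print("green",onz(t,(234,182),.122),"rack centre",onz(t,(340,203),.02))
for n,p,z in [("blue",(182,175),.122),("yel",(208,177),.122)]: print(n,onz(t,p,z))
E
```

```text
[251.55276141 243.77046418] [0.17580993 0.60678364 0.37326803]
[[-0.     0.4    0.916]
 [-0.001  0.916 -0.4  ]
 [-1.    -0.001  0.   ]]
green [0.5561911  0.09926243 0.122     ] rack centre [ 0.50171211 -0.21739918  0.02      ]
blue [0.5749848  0.24424453 0.122     ]
yel [0.56976225 0.17172723 0.122     ]
```

View pics/c_top.png

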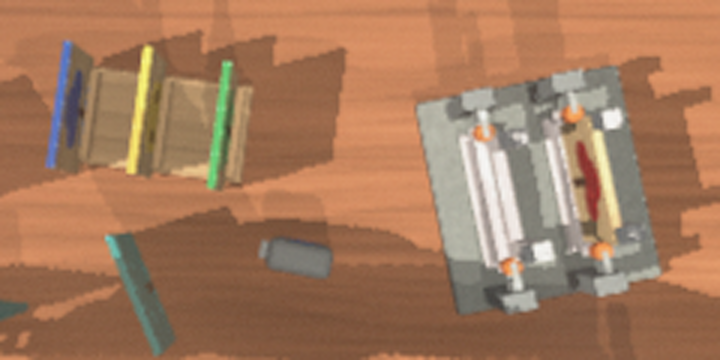

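View pics/c_sc.png

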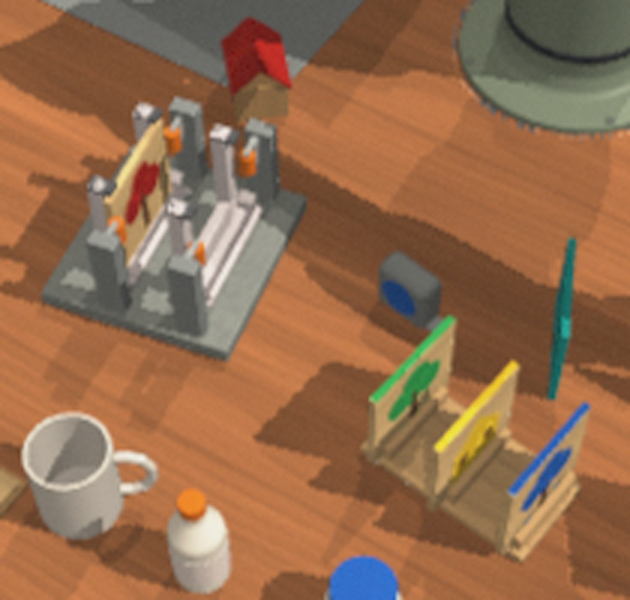

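The crop confirms a green tree with a green top edge in the stand slot nearest the rack. The yellow and blue panels are in the other slots, and the turquoise look-alike is clearly separate. Next I move over it for a close wrist view.

```bash
cat >> h.py <<'E'
def go(target,yaw_y):  # needed turn about tool x, and shift in tool axes AFTER the turn
    from workcell import bot
    s=bot.observe(); p=np.array(s["position"]); R=Ro.from_euler('xyz',s["tool_rot"]).as_matrix()
    cur=np.degrees(np.arctan2(R[1,1],R[0,1])); d=(yaw_y-cur+180)%360-180
    c,sn=np.cos(np.radians(yaw_y)),np.sin(np.radians(yaw_y))
    R2=np.array([[0,c,sn],[0,sn,-c],[-1,0,0]])
    print("p",p.round(4),"yaw",round(cur,2),"F",np.round(s["force"],2),"w",round(s["grip_width"],4),"t",s["clock"])
    print("turn",round(-d,2),"shift mm",(R2.T@(np.array(target)-p)*1000).round(1))
E
python3 - <<'E'
from h import *
go([.53,.10,.23],84)
E
```

```text
p [0.2501 0.5725 0.2309] yaw 66.41 F [ 0.15 -0.96 -0.84] w 0.0856 t 0.15
turn -17.59 shift mm [   0.9 -440.7  327.8]
```

```bash
python3 -m pendant '[[0,0,0,-8.8],[0,0,0,-8.8],[0,-50,37,0],[0,-50,37,0],[0,-50,37,0],[0,-50,37,0],[0,-50,37,0],[0,-50,37,0],[0,-50,37,0],[0,-50,37,0],[0,-40,32,0],[0,0,0,0]]' -0.3
python3 - <<'E'
from h import *
go([.53,.10,.23],84)
f=snap("wrist","w1")
E
```

```text
clock: 1.65
position: [0.5318, 0.097, 0.231]
tool_rot: [-1.349, 1.569, -1.459]
force: [-0.7, 0.8, -0.4]
grip_width: 0.0299
p [0.5318 0.097  0.231 ] yaw 83.68 F [-0.71  0.76 -0.35] w 0.0299 t 1.65
turn -0.32 shift mm [ 1.   2.8 -2.1]
```

View pics/w1.png

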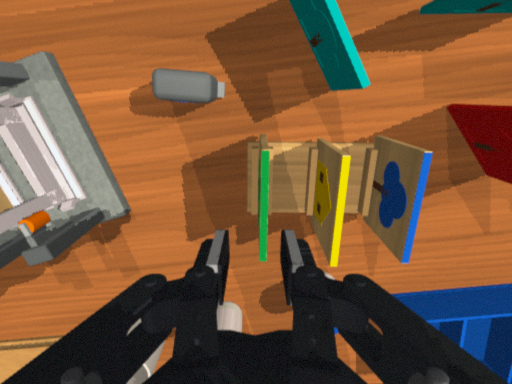

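The wrist view shows the green top edge from about (265,150) to (263,260), with yellow at 340, blue at 420 and the rack at left. I measure the edge at z=0.122.

```bash
cat >> h.py <<'E'
def edge(f,lo,hi,roi,z,t=.008):
    x0,y0,x1,y1=roi; im=cv2.cvtColor(f["img"],cv2.COLOR_RGB2HSV); m=cv2.inRange(im,np.array(lo),np.array(hi)); k=np.zeros_like(m);k[y0:y1,x0:x1]=255;m&=k
    n,l,st,_=cv2.connectedComponentsWithStats(m); i=1+np.argmax(st[1:,4]); ys,xs=np.where(l==i)
    P=np.array([onz(f,(a+.0,b+.0),z)[:2] for a,b in zip(xs,ys)])
    (c,sz,a)=cv2.minAreaRect((P*1e4).astype(np.float32)); bx=cv2.boxPoints((c,sz,a))/1e4
    e=bx[1]-bx[0] if np.linalg.norm(bx[1]-bx[0])>np.linalg.norm(bx[2]-bx[1]) else bx[2]-bx[1]
    if e[0]<0:e=-e
    print("n",len(P),"c",np.round(np.array(c)/1e4,4),"size",np.round(np.array(sz)/1e4,4),"yaw",np.degrees(np.arctan2(e[1],e[0])).round(2),"mean",P.mean(0).round(4))
E
python3 - <<'E'
from h import *
f=ld("w1")
print(proj(f,[.556,.099,.122]))
edge(f,(45,120,60),(75,255,255),(240,130,285,280),.122)
edge(f,(22,150,80),(33,255,255),(330,130,360,280),.122)
edge(f,(105,150,80),(120,255,255),(400,130,440,280),.122)
E
```

```text
[257.4792625  208.44876735]
n 1003 c [0.5573 0.1042] size [0.01   0.1158] yaw -6.69 mean [0.5517 0.1052]
n 986 c [0.5717 0.1787] size [0.0091 0.1185] yaw -6.94 mean [0.5668 0.1792]
n 796 c [0.5762 0.2539] size [0.0074 0.1163] yaw -7.13 mean [0.5715 0.2544]
```

```bash
python3 - <<'E'
from h import *
f=ld("top0")
edge(f,(45,90,50),(80,255,255),(225,155,245,205),.122)
edge(f,(22,130,80),(33,255,255),(200,150,216,202),.122)
f=ld("scene0")
edge(f,(45,90,50),(80,255,255),(260,180,295,222),.122)
f=ld("w1");crop(f,230,120,450,280,3,"c_w1")
E
```

```text
n 143 c [0.5575 0.1011] size [0.0129 0.115 ] yaw -7.03 mean [0.5569 0.1024]
n 100 c [0.5643 0.1775] size [0.0097 0.1016] yaw -6.33 mean [0.5661 0.178 ]
n 112 c [0.5869 0.117 ] size [0.0184 0.0738] yaw -8.48 mean [0.5844 0.1191]
```

View pics/c_w1.png

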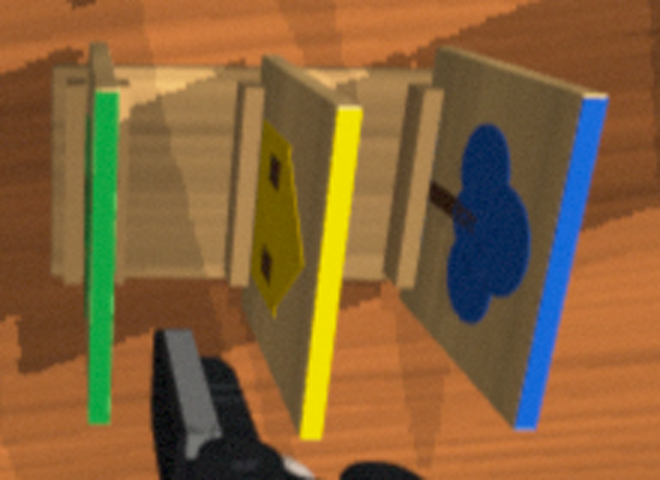

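```bash
python3 - <<'E'
from h import *
go([.5573,.1035,.1185],83)
E
```

```text
p [0.5308 0.0993 0.231 ] yaw 83.84 F [-0.69  0.8  -0.27] w 0.0301 t 1.7
turn 0.84 shift mm [112.5   7.4  25.8]
```

```bash
python3 -m pendant '[[0,7.4,25.8,0.8],[30,0,0,0],[30,0,0,0],[25,0,0,0],[10,0,0,0],[0,0,0,0],[0,0,0,0]]' -0.3
python3 - <<'E'
from h import *
go([.5573,.1035,.1185],83)
f=snap("wrist","w2")
E
```

```text
clock: 2.58
position: [0.5573, 0.1059, 0.1373]
tool_rot: [0.452, 1.57, 0.333]
force: [0.0, -0.7, 0.1]
grip_width: 0.0296
p [0.5573 0.1059 0.1373] yaw 83.22 F [ 0.03 -0.73  0.06] w 0.0296 t 2.575
turn 0.22 shift mm [18.8 -2.4  0.3]
```

View pics/w2.png

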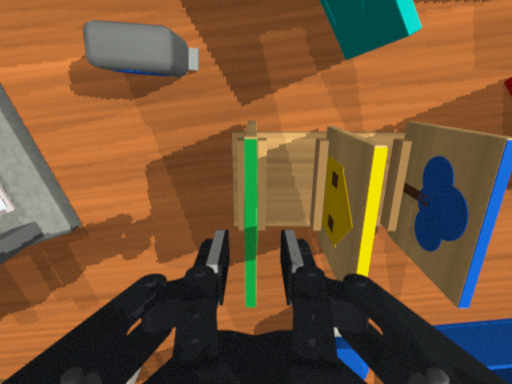

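```bash
python3 - <<'E'
from h import *
f=ld("w2")
edge(f,(45,120,60),(75,255,255),(235,125,270,320),.122)
E
python3 -m pendant '[[10,-2.4,0,0],[6.8,0,0,0],[2,0,0,0],[0,0,0,0]]' -0.3
python3 - <<'E'
from h import *
go([.5573,.1035,.1185],83)
E
```

```text
n 2130 c [0.5575 0.1051] size [0.0083 0.1168] yaw -6.77 mean [0.5505 0.1059]
clock: 3.12
position: [0.5565, 0.1032, 0.1173]
tool_rot: [-2.778, 1.57, -2.897]
force: [-0.5, -0.0, 0.1]
grip_width: 0.0299
p [0.5565 0.1032 0.1173] yaw 83.21 F [-0.55 -0.04  0.07] w 0.0299 t 3.125
turn 0.21 shift mm [-1.2  0.4  0.8]
```

```bash
python3 -m pendant '[[0,0.5,0,0],[0,0,0,0],[0,0,0,0]]' -1 40
python3 - <<'E'
from h import *
go([.5573,.1035,.1185],83)
E
```

```text
clock: 3.5
position: [0.5568, 0.1037, 0.1178]
tool_rot: [0.383, 1.57, 0.264]
force: [-0.4, 0.2, 4.3]
grip_width: 0.006
p [0.5568 0.1037 0.1178] yaw 83.2 F [-0.4   0.18  4.31] w 0.006 t 3.5
turn 0.2 shift mm [-0.7 -0.2  0.6]
```

```bash
python3 - <<'E'
from h import *
f=snap("wrist","w3"); crop(f,170,100,350,320,3,"c_w3")
go([.5573,.1035,.1185],83)
E
```

```text
p [0.5568 0.1037 0.1177] yaw 83.21 F [-1.44  0.19  5.71] w 0.0065 t 3.55
turn 0.21 shift mm [-0.8 -0.1  0.6]
```

View pics/c_w3.png

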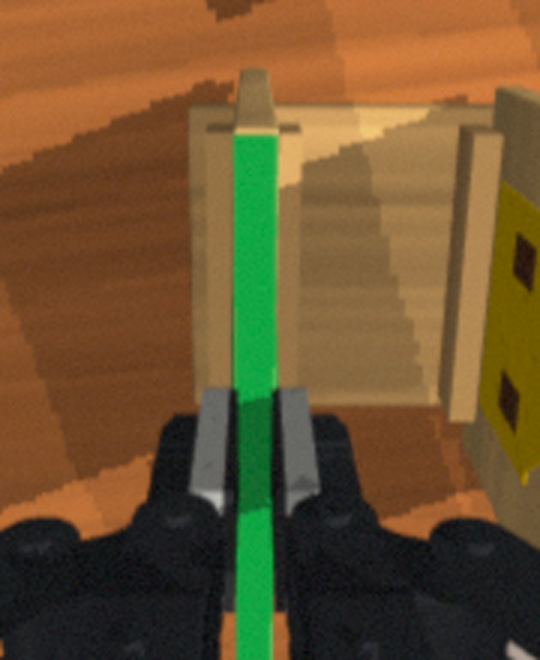

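```bash
python3 -m pendant '[[-6,0,0,0],[-6,0,0,0],[0,0,0,0]]' 
python3 -m pendant '[[0,5,0,0],[0.5,5,0,0],[0.5,5,0,0],[1,5,0,0],[0,0,0,0]]' 
python3 - <<'E'
from h import *
f=snap("wrist","w4"); crop(f,150,80,400,330,2.4,"c_w4")
go([.5573,.1035,.1185],83)
f=snap("scene","s4"); crop(f,230,140,350,270,5,"c_s4")
E
```

```text
clock: 3.92
position: [0.5569, 0.1037, 0.1301]
tool_rot: [0.377, 1.57, 0.259]
force: [0.5, -0.4, -0.3]
grip_width: 0.0064
clock: 4.55
position: [0.559, 0.124, 0.1274]
tool_rot: [-2.942, 1.571, -3.06]
force: [-0.3, -1.9, 0.4]
grip_width: 0.0058
p [0.559  0.1236 0.1274] yaw 83.22 F [ 0.35 -1.64 -0.1 ] w 0.0058 t 4.6
turn 0.22 shift mm [  8.9 -20.2   0.8]
```

View pics/c_w4.png

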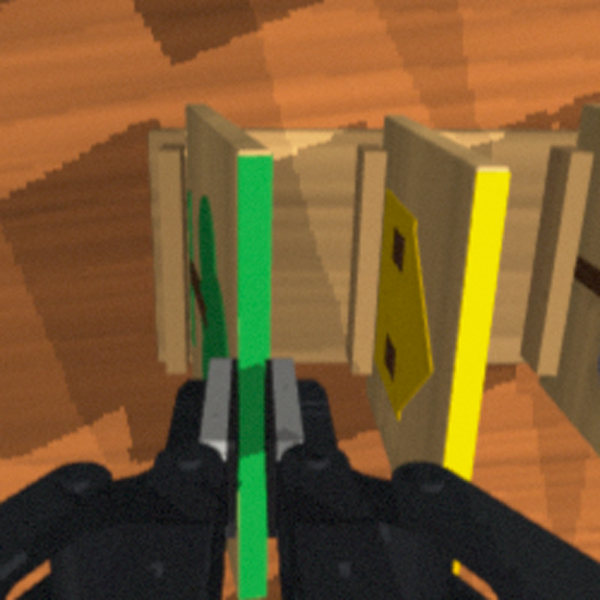

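View pics/c_s4.png

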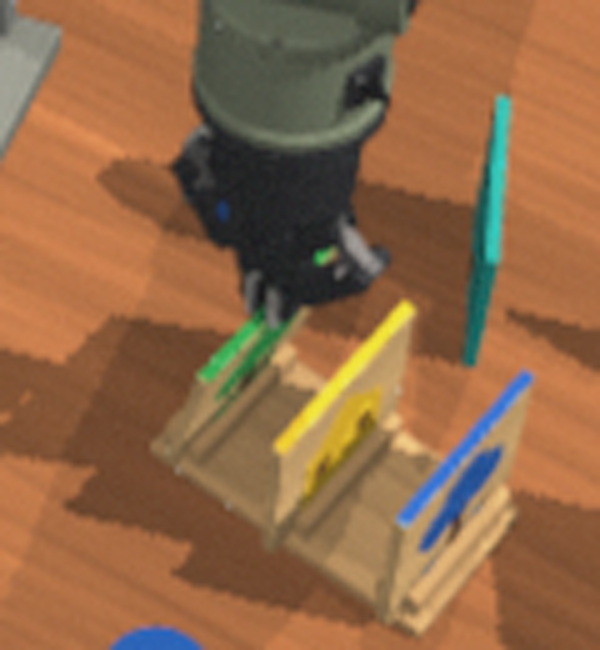

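```bash
python3 -m pendant '[[1,5,0,0],[1.5,5,0,0],[1,3,0,0],[0,0,0,0]]' 
python3 -m pendant '[[-10,0,0,0],[-20,0,0,0],[-30,0,0,0],[-40,0,0,0],[0,0,0,0]]' 
python3 - <<'E'
from h import *
f=snap("wrist","w5"); crop(f,150,80,400,330,2.4,"c_w5")
go([.5573,.1035,.1185],83)
f=snap("scene","s5"); crop(f,230,140,350,270,5,"c_s5")
E
```

```text
clock: 5.15
position: [0.5605, 0.1368, 0.1239]
tool_rot: [2.735, 1.571, 2.617]
force: [-0.3, -2.2, 1.0]
grip_width: 0.0063
clock: 5.78
position: [0.5619, 0.137, 0.2274]
tool_rot: [0.513, 1.565, 0.395]
force: [0.8, 0.1, -1.7]
grip_width: 0.006
p [0.561  0.1368 0.2255] yaw 83.21 F [ 0.22  0.4  -1.66] w 0.0058 t 5.825
turn 0.21 shift mm [107.  -33.5   0.4]
```

View pics/c_w5.png

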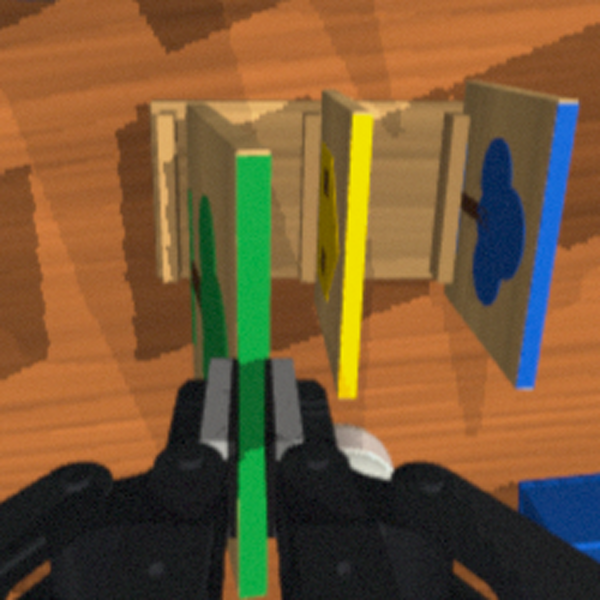

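View pics/c_s5.png

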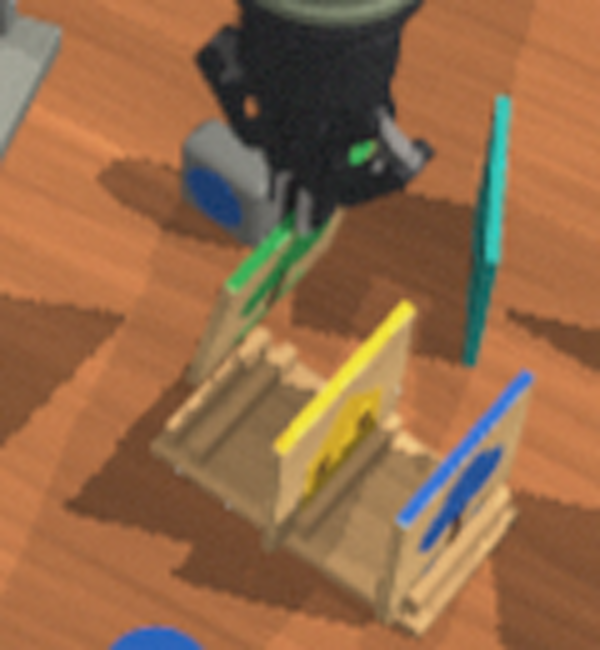

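```bash
cat >> h.py <<'E'
def lean(f,top,bot,tcpz,yaw,d=.004):
    n=np.array([np.cos(np.radians(yaw)),np.sin(np.radians(yaw))]); u=np.array([n[1],-n[0]])
    th=0
    for _ in range(20):
        T=onz(f,top,tcpz+d); B=onz(f,bot,tcpz+d-.110*np.cos(th)); th=np.arcsin(np.clip((T-B)[:2]@n/.110,-1,1))
    print("lean deg",np.degrees(th).round(1),"top",T.round(4),"bot",B.round(4),"dy",((T-B)[:2]@n).round(4),"dx",((T-B)[:2]@u).round(4))
E
python3 - <<'E'
from h import *
f=ld("w5"); lean(f,(150+238/2.4,80+153/2.4),(150+189/2.4,80+104/2.4),.2255,83.2)
f=ld("w4"); lean(f,(150+238/2.4,80+154/2.4),(150+187/2.4,80+105/2.4),.1274,83.2)
E
```

```text
lean deg 10.2 top [0.5039 0.1429 0.2295] bot [0.5019 0.1235 0.1212] dy 0.0195 dx -0.0003
lean deg 10.7 top [0.5009 0.1299 0.1314] bot [0.4985 0.1097 0.0233] dy 0.0204 dx -0.0001
```

```bash
python3 - <<'E'
from h import *
f=ld("top0")
c=[onz(f,(160+a/3,140+b/3),.02)[:2] for a,b in [(417,103),(618,66),(660,268),(457,313)]]
c=np.array(c);print(c.round(4),np.linalg.norm(np.roll(c,-1,0)-c,axis=1).round(4),c.mean(0).round(4))
e=(c[0]-c[3])/2+(c[1]-c[2])/2;print("yaw",np.degrees(np.arctan2(e[1],e[0])))
hsv=cv2.cvtColor(f["img"],cv2.COLOR_RGB2HSV);m=cv2.inRange(hsv,np.array((5,190,150)),np.array((16,255,255)));m[:,:300]=0;m[:,385:]=0;m[:160]=0;m[250:]=0
n,l,st,ce=cv2.connectedComponentsWithStats(m)
for i in range(1,n):
  if st[i,4]>5: print(st[i,4],ce[i].round(1),onz(f,ce[i],.11).round(4))
go([.53,-.08,.30],100)
E
```

```text
[[ 0.5889 -0.0925]
 [ 0.6279 -0.2979]
 [ 0.4225 -0.3381]
 [ 0.3759 -0.1328]] [0.2091 0.2093 0.2105 0.2168] [ 0.5038 -0.2153]
yaw 10.881263830495508
p [0.5605 0.1366 0.2243] yaw 83.21 F [ 0.35 -0.58 -0.64] w 0.0055 t 5.875
turn -16.79 shift mm [ -75.7 -208.   -67.6]
```

```bash
python3 -m pendant '[[-30,0,0,-8.4],[-30,0,0,-8.4],[-15,-20,-10,0],[0,-40,-15,0],[0,-40,-15,0],[0,-40,-15,0],[0,-40,-10,0],[0,-28,-2.6,0],[0,0,0,0],[0,0,0,0]]' 
python3 - <<'E'
from h import *
go([.53,-.08,.30],100)
f=snap("wrist","w6")
E
```

```text
clock: 7.12
position: [0.5295, -0.0799, 0.2984]
tool_rot: [2.708, 1.57, 2.881]
force: [0.5, 1.0, -1.1]
grip_width: 0.006
p [ 0.5295 -0.0799  0.2984] yaw 99.94 F [ 0.49  0.97 -1.14] w 0.006 t 7.125
turn -0.06 shift mm [-1.6 -0.1  0.4]
```

View pics/w6.png

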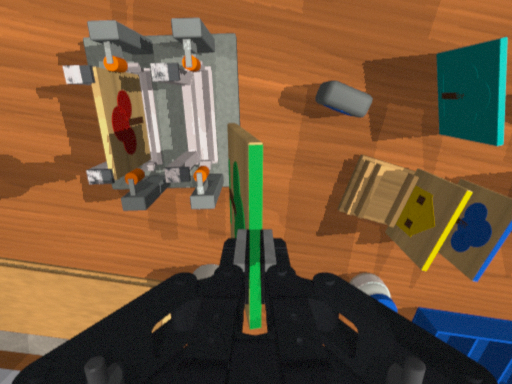

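```bash
python3 - <<'E'
from h import *
f=ld("w6"); crop(f,60,10,260,220,3.6,"c_w6")
E
```

```text
(no output)
```

View pics/c_w6.png

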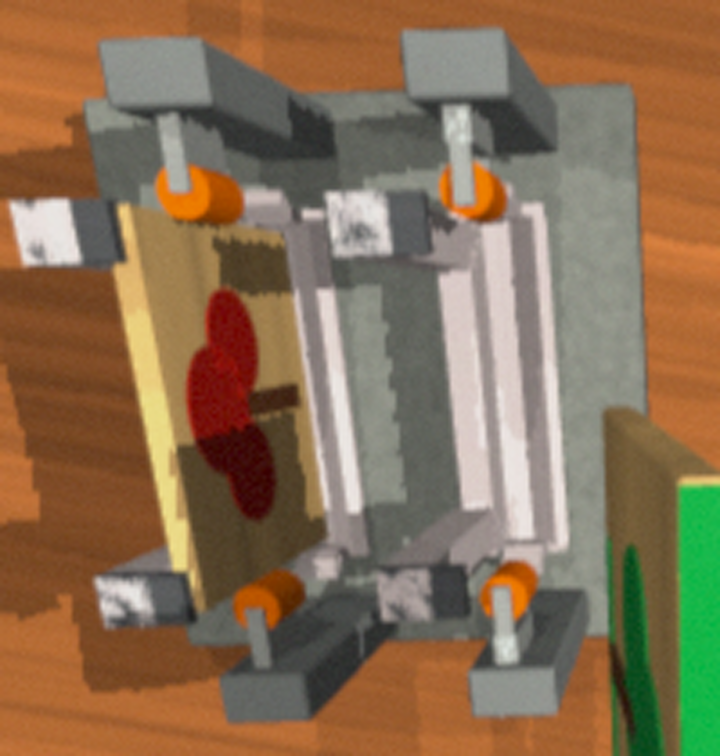

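```bash
python3 - <<'E'
from h import *
f=ld("w6"); crop(f,140,10,240,80,7,"c_w6a"); crop(f,140,150,240,220,7,"c_w6b")
E
```

```text
(no output)
```

View pics/c_w6a.png

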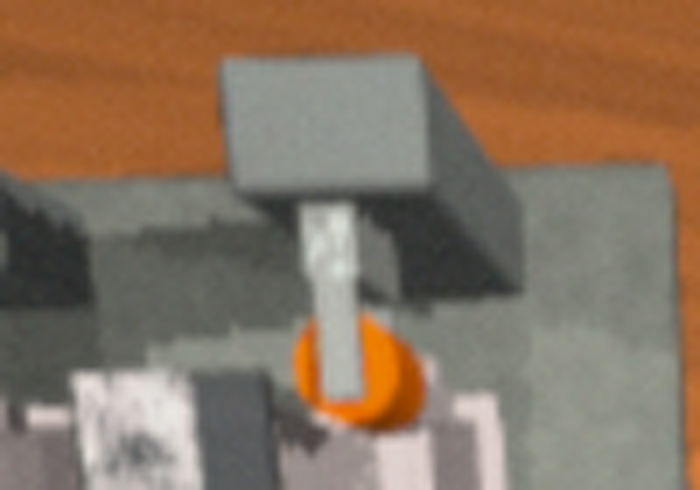

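View pics/c_w6b.png

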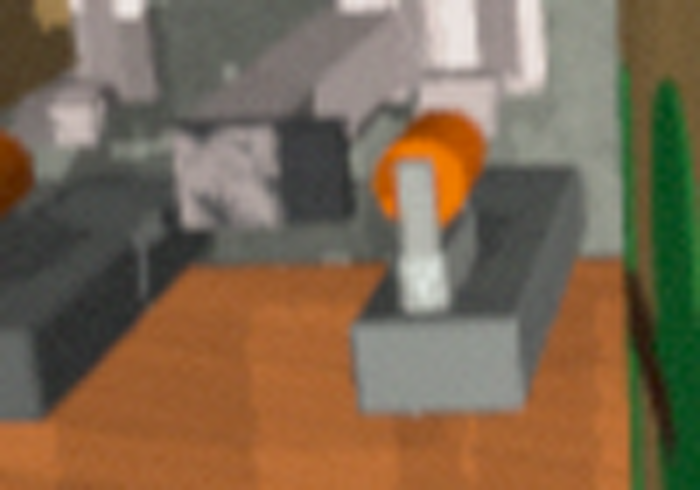

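```bash
cat >> h.py <<'E'
def fit(src,P):
    a=src.mean(0);b=P.mean(0);H=(src-a).T@(P-b);th=np.arctan2(H[0,1]-H[1,0],H[0,0]+H[1,1])
    R=np.array([[np.cos(th),-np.sin(th)],[np.sin(th),np.cos(th)]]);o=b-R@a
    return np.degrees(th),o,(P-(src@R.T+o))
E
python3 - <<'E'
from h import *
f=ld("w6")
n=[(218,58),(420,54),(432,188),(232,192)]; r=[(353,318),(518,318),(525,410),(363,412)]
px=[(140+a/7-.5,10+b/7-.5) for a,b in n]+[(140+a/7-.5,150+b/7-.5) for a,b in r]
src=np.array([(-104,1),(-104,31),(-86,31),(-86,1),(86,1),(86,31),(104,31),(104,1)])/1e3
for z in (.105,.125):
    P=np.array([onz(f,p,z)[:2] for p in px])
    print(z,"dist",np.linalg.norm(P[:4].mean(0)-P[4:].mean(0)).round(4),"w",[np.linalg.norm(P[i]-P[j]).round(4) for i,j in [(0,1),(3,2),(4,5),(7,6)]])
    th,o,res=fit(src,P);print(th.round(2),o.round(4),(res*1e3).round(1).tolist())
# base corners
for p in [(140+670/7,10+165/7),(140+622/7,150+258/7)]: print(onz(f,np.array(p)-.5,.02).round(4))
for p in [(140+233/7,10+375/7),(140+315/7,150+170/7)]: print('tab',onz(f,np.array(p)-.5,.15).round(4))
E
```

```text
0.105 dist 0.2009 w [np.float64(0.0307), np.float64(0.031), np.float64(0.0305), np.float64(0.0304)]
11.48 [ 0.4947 -0.172 ] [[-5.5, -1.6], [-5.3, -0.8], [-5.2, -0.5], [-5.3, -1.6], [4.7, 0.8], [5.4, 1.4], [5.8, 1.4], [5.4, 0.9]]
0.125 dist 0.1889 w [np.float64(0.0289), np.float64(0.0292), np.float64(0.0287), np.float64(0.0286)]
11.48 [ 0.4922 -0.1682] [[0.8, 0.6], [1.2, -0.4], [0.3, -0.4], [-0.1, 0.4], [-0.8, 0.6], [0.2, -0.6], [-0.5, -0.8], [-1.2, 0.5]]
[ 0.3743 -0.1313  0.02  ]
[ 0.5921 -0.1093  0.02  ]
tab [ 0.4334 -0.1748  0.15  ]
tab [ 0.5421 -0.1533  0.15  ]
```

```bash
python3 - <<'E'
from h import *
for n,z,t,y in (("w6",.2984+.0045,[.5295,-.0799],99.94),("w5",.2255+.0045,[.561,.1368],83.2)):
    f=ld(n);edge(f,(45,120,60),(75,255,255),(240,125,275,225),z)
    m=[onz(f,p,z)[:2] for p in ([(256,143.5),(255.5,326)] if n=="w6" else [(254.5,144.5),(255,328.5)])]
    n_=np.array([np.cos(np.radians(y)),np.sin(np.radians(y))]);u=np.array([n_[1],-n_[0]])
    for q in m: print(n,"rel tool: u",((q-t)@u*1e3).round(1),"n",((q-t)@n_*1e3).round(1))
E
python3 - <<'E'
from h import *
f=ld("w6");crop(f,215,120,315,340,3.5,"c_w6g")
E
```

```text
n 1128 c [ 0.4941 -0.0841] size [0.0437 0.0072] yaw 10.41 mean [ 0.4928 -0.0843]
w6 rel tool: u -58.2 n 2.4
w6 rel tool: u 57.2 n 2.2
n 1153 c [0.5267 0.1432] size [0.0074 0.0443] yaw -6.33 mean [0.5257 0.1435]
w5 rel tool: u -57.2 n 2.0
w5 rel tool: u 61.7 n 2.3
```

View pics/c_w6g.png

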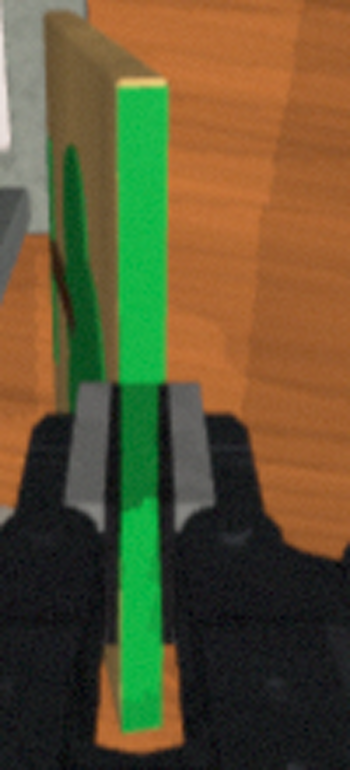

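```bash
cat >> h.py <<'E'
O=np.array([.493,-.1703]);YW=11.3
def rk(x,y,z):
    c,s=np.cos(np.radians(YW)),np.sin(np.radians(YW)); go([O[0]+c*x-s*y,O[1]+s*x+c*y,z],90+YW)
def st():
    from workcell import bot
    s=bot.observe();p=np.array(s["position"]);c,s_=np.cos(np.radians(YW)),np.sin(np.radians(YW));R=np.array([[c,s_],[-s_,c]])
    F=np.array(s["force"]);print("rack xy mm",(R@(p[:2]-O)*1e3).round(1),"z",round(p[2]*1e3,1),"F rack",(R@F[:2]).round(2),F[2].round(2),"M",np.round(s["moment"],2),"w",round(s["grip_width"],4),"t",round(s["clock"],2))
E
python3 - <<'E'
from h import *
rk(0,.052,.25)
E
```

```text
p [ 0.5297 -0.0796  0.2985] yaw 100.0 F [-0.1  -0.38 -1.35] w 0.0059 t 7.175
turn -1.3 shift mm [ 48.5 -29.8 -53.8]
```

```bash
python3 -m pendant '[[0,-10,-18,-1.3],[0,-10,-18,0],[18,-5,-14,0],[20,-5,-4,0],[10,0,0,0],[0,0,0,0],[0,0,0,0]]' 
python3 - <<'E'
from h import *
rk(0,.052,.25);st()
f=snap("wrist","w7");f=snap("scene","s7");crop(f,130,60,290,210,4,"c_s7")
E
```

```text
clock: 8.05
position: [0.4831, -0.1196, 0.2516]
tool_rot: [-0.232, 1.57, -0.034]
force: [0.2, -0.8, -1.3]
grip_width: 0.0058
p [ 0.4831 -0.1196  0.2516] yaw 101.32 F [ 0.17 -0.84 -1.25] w 0.0058 t 8.05
turn 0.02 shift mm [ 1.6  0.3 -0.3]
rack xy mm [ 0.3 51.7] z 251.6 F rack [ 0.   -0.85] -1.25 M [ 0.   -0.03 -0.  ] w 0.0058 t 8.05
```

View pics/w7.png

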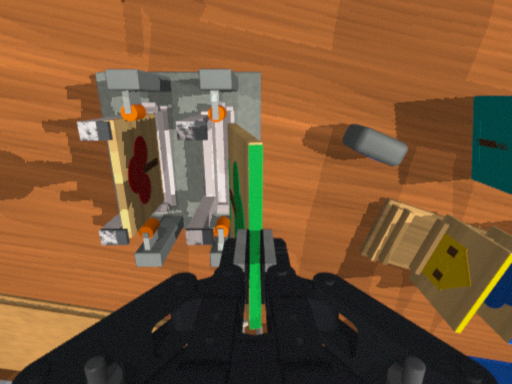

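View pics/c_s7.png

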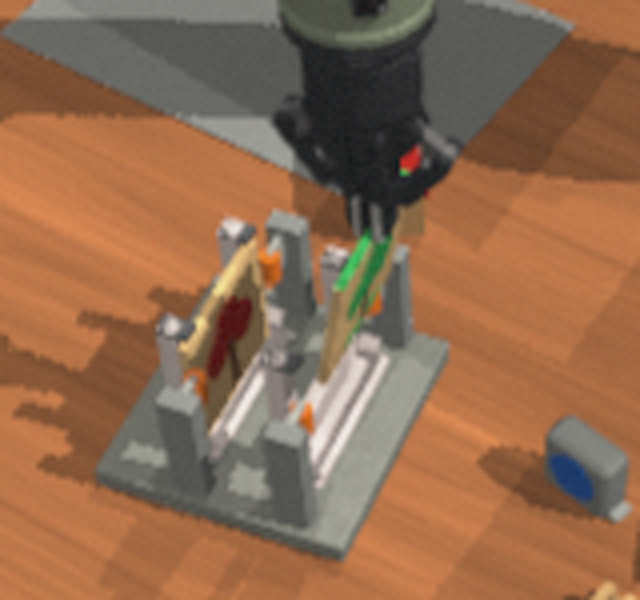

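```bash
python3 - <<'E'
from h import *
f=ld("w7"); crop(f,160,55,270,125,6.5,"c_w7a"); crop(f,160,200,270,270,6.5,"c_w7b")
c,s=np.cos(np.radians(YW)),np.sin(np.radians(YW))
bias=.0022*np.array([-s,c])
for X in [(-.104,.001),(-.104,.031),(-.086,.031),(-.086,.001),(.086,.001),(.086,.031),(.104,.031),(.104,.001)]:
    p=O+bias+np.array([c*X[0]-s*X[1],s*X[0]+c*X[1]]); q=proj(f,[*p,.125]); print(X,((q+.5-[160,55 if X[0]<0 else 200])*6.5).round(0))
E
```

```text
(-0.104, 0.001) [253.  89.]
(-0.104, 0.031) [470.  89.]
(-0.086, 0.031) [474. 228.]
(-0.086, 0.001) [261. 228.]
(0.086, 0.001) [324. 349.]
(0.086, 0.031) [499. 349.]
(0.104, 0.031) [501. 439.]
(0.104, 0.001) [330. 439.]
```

View pics/c_w7a.png

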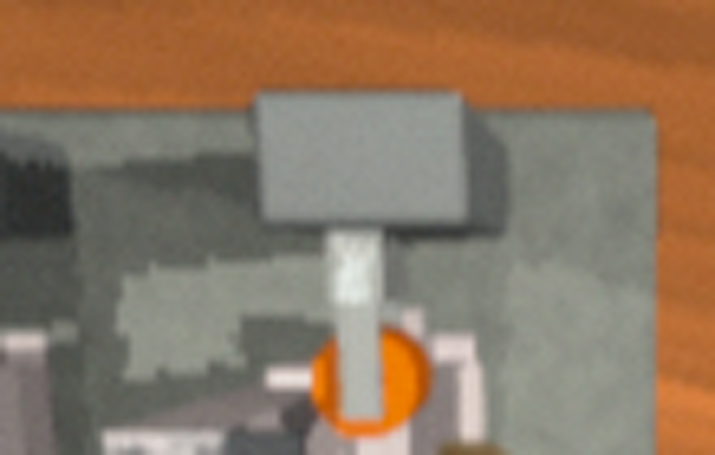

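View pics/c_w7b.png

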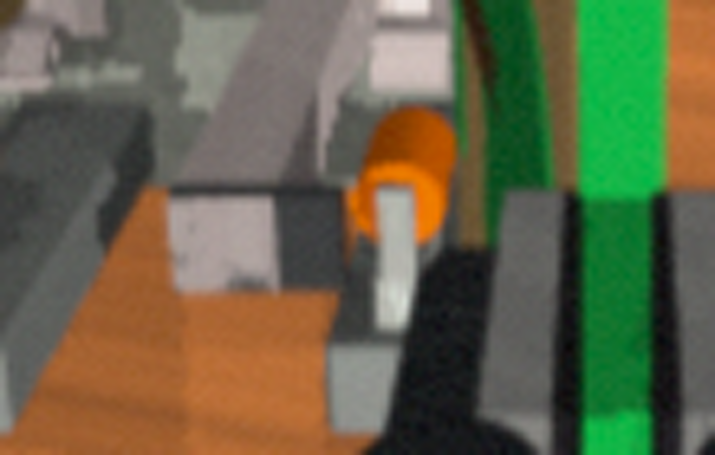

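```bash
python3 - <<'E'
from h import *
f=ld("w7");hsv=cv2.cvtColor(f["img"],cv2.COLOR_RGB2HSV)
m=cv2.inRange(hsv,np.array((40,100,40)),np.array((80,255,255)))
col=m[:,250:262].sum(1)>255*8; r=np.where(col)[0]; print(r.min(),r.max())
n=np.array([-np.sin(np.radians(11.3)),np.cos(np.radians(11.3))]);u=np.array([n[1],-n[0]])
for z in (.2516+.001,.2516+.0045):
  for p in [(256,r.min()-.5),(255,r.max()+.5)]:
    q=onz(f,p,z)[:2]-[.4831,-.1196]; print(z,(q@u*1e3).round(1),(q@n*1e3).round(1))
E
```

```text
145 328
0.2526 -57.1 2.5
0.2526 62.9 2.0
0.2561 -57.7 2.4
0.2561 59.3 2.0
```

```bash
sed -i 's/YW=11.3/YW=11.5/' h.py; python3 -m pendant '[[10,-1.7,-1.5,-0.2],[25,-4.5,0,0],[30,-5,0,0],[20,-3.5,0,0],[6,-1,0,0],[0,0,0,0],[0,0,0,0]]' 
python3 - <<'E'
from h import *
st()
f=snap("wrist","w8");f=snap("scene","s8");crop(f,130,60,290,210,4,"c_s8")
E
```

```text
clock: 9.02
position: [0.4847, -0.1354, 0.1606]
tool_rot: [-0.322, 1.57, -0.121]
force: [1.2, 0.9, -1.1]
grip_width: 0.0061
rack xy mm [-1.2 35.8] z 160.6 F rack [1.33 0.68] -1.08 M [ 0.15  0.08 -0.04] w 0.0061 t 9.03
```

View pics/w8.png

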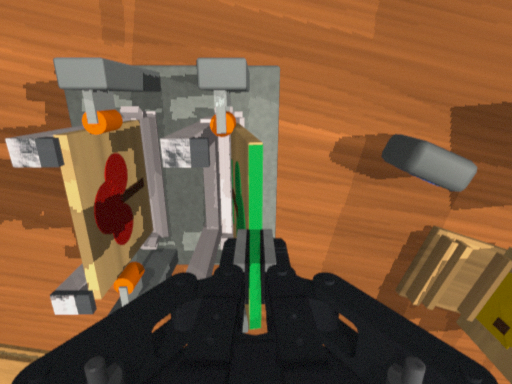

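View pics/c_s8.png

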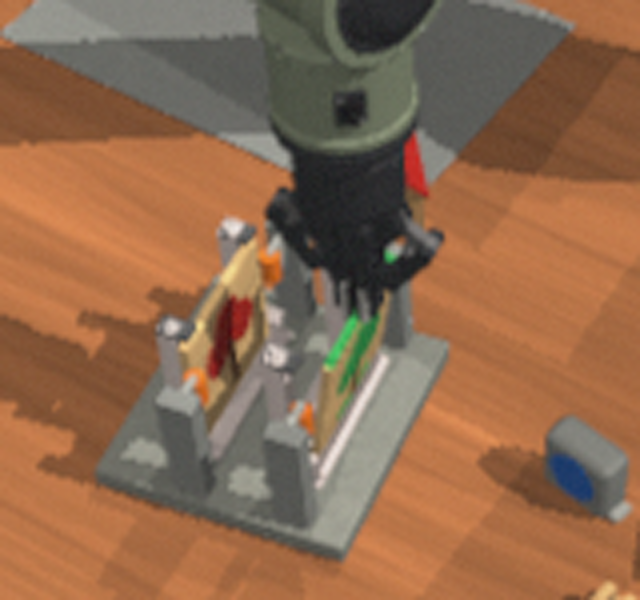

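```bash
python3 -m pendant '[[6,-1,0,0],[6,-1,0,0],[0,0,0,0]]' | tail -2; python3 -c "from h import *;st()"
python3 -m pendant '[[3,-0.5,0,0],[0,0,0,0]]' |tail -2;  python3 -c "from h import *;st()"
python3 -m pendant '[[3,-0.5,0,0],[0,0,0,0]]' |tail -2;  python3 -c "from h import *;st()"
```

```text
force: [0.1, 0.1, -2.3]
grip_width: 0.0058
rack xy mm [-1.8 33.9] z 147.4 F rack [0.1  0.12] -2.29 M [ 0.24  0.01 -0.01] w 0.0058 t 9.5
force: [-0.2, 0.8, -0.6]
grip_width: 0.0063
rack xy mm [-1.6 33.3] z 144.8 F rack [-0.03  0.79] -0.62 M [ 0.21  0.06 -0.04] w 0.0063 t 9.75
force: [0.3, 0.5, -2.0]
grip_width: 0.0058
rack xy mm [-1.6 32.8] z 141.8 F rack [0.39 0.48] -1.95 M [ 0.25 -0.    0.02] w 0.0058 t 10.0
```

```bash
for i in 1 ; do python3 -m pendant '[[2,0,0,0],[0,0,0,0]]' >/dev/null;  python3 -c "from h import *;st()"; done
python3 -m pendant '[[2,0,0,0],[0,0,0,0]]' >/dev/null;  python3 -c "from h import *;st()"
python3 -m pendant '[[2,0,0,0],[0,0,0,0]]' >/dev/null;  python3 -c "from h import *;st()"
```

```text
rack xy mm [-1.5 32.9] z 139.9 F rack [0.68 1.06] -1.57 M [ 0.31 -0.04 -0.08] w 0.0059 t 10.25
rack xy mm [-1.4 32.9] z 138.0 F rack [0.71 3.55] 2.23 M [ 0.67 -0.17 -0.05] w 0.006 t 10.5
rack xy mm [-1.3 33. ] z 136.0 F rack [1.77 3.41] 3.37 M [ 0.88 -0.11 -0.02] w 0.0062 t 10.75
```

```bash
python3 - <<'E'
from h import *
f=snap("wrist","w9");crop(f,160,90,290,250,4.5,"c_w9");f=snap("scene","s9");crop(f,170,100,260,200,6,"c_s9")
E
```

```text
(no output)
```

View pics/c_w9.png

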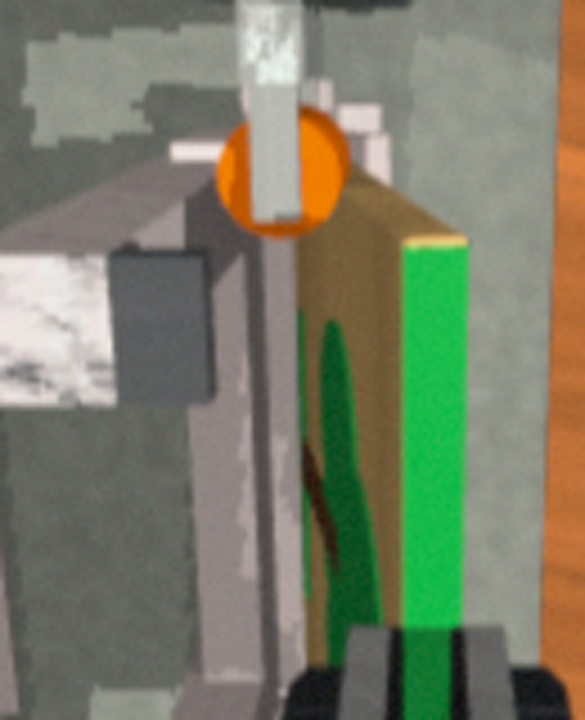

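View pics/c_s9.png

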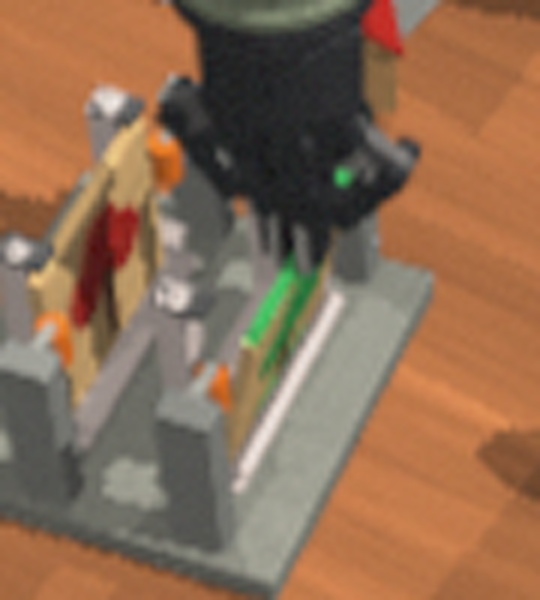

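```bash
python3 -m pendant '[[1.5,1,0,0],[0,0,0,0]]' >/dev/null;  python3 -c "from h import *;st()"
python3 -m pendant '[[1.5,1,0,0],[0,0,0,0]]' >/dev/null;  python3 -c "from h import *;st()"
```

```text
rack xy mm [-1.5 33.8] z 134.5 F rack [0.34 2.34] 3.24 M [ 0.57 -0.2  -0.05] w 0.0056 t 11.1
rack xy mm [-1.6 34.7] z 132.9 F rack [1.19 0.47] 2.46 M [ 0.09 -0.16 -0.01] w 0.0057 t 11.35
```

```bash
python3 -m pendant '[[1.5,0.5,0,0],[0,0,0,0]]' >/dev/null;  python3 -c "from h import *;st()"
python3 -m pendant '[[1.5,0.5,0,0],[0,0,0,0]]' >/dev/null;  python3 -c "from h import *;st()"
```

```text
rack xy mm [-1.7 35.3] z 131.4 F rack [ 1.83 -0.42] 1.25 M [-0.11 -0.21 -0.04] w 0.0061 t 11.6
rack xy mm [-1.5 36. ] z 130.6 F rack [-5.34  2.97] 18.87 M [ 0.39  1.03 -0.01] w 0.0062 t 11.85
```

```bash
python3 -m pendant '[[-0.7,0,0,0],[0,0,0,0]]' >/dev/null;  python3 - <<'E'
from h import *
st();f=snap("wrist","w10");crop(f,160,90,290,250,4.5,"c_w10");f=snap("scene","s10");crop(f,170,100,260,200,6,"c_s10")
E
```

```text
rack xy mm [-1.7 35.7] z 130.8 F rack [-1.92  1.45] 7.94 M [-0.    0.38 -0.02] w 0.0058 t 12.1
```

View pics/c_w10.png

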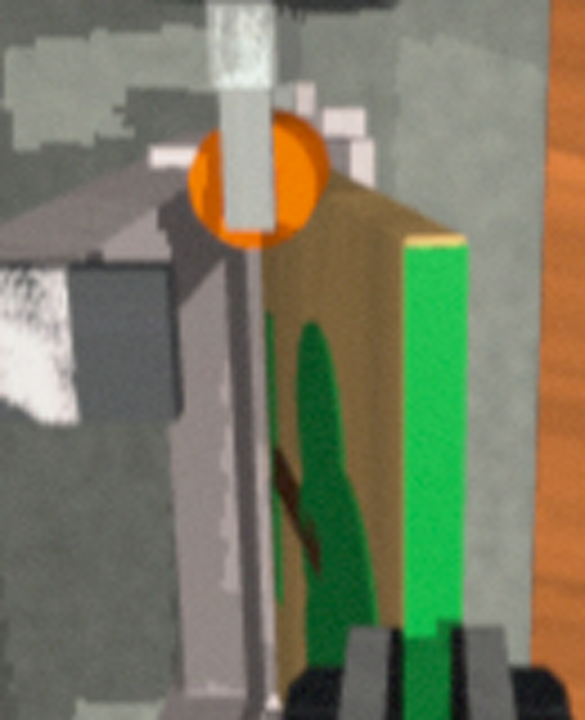

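View pics/c_s10.png

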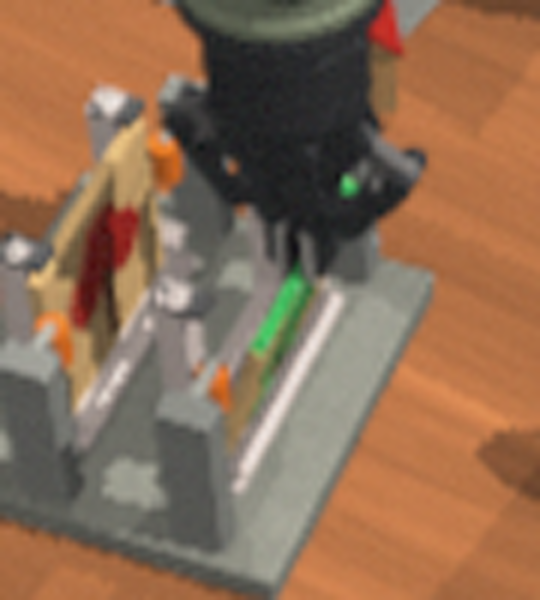

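```bash
python3 -m pendant '[[-0.6,-3,0,0],[0,0,0,0]]' >/dev/null;  python3 -c "from h import *;st()"
python3 -m pendant '[[-0.6,-3,0,0],[0,0,0,0]]' >/dev/null;  python3 -c "from h import *;st()"
```

```text
rack xy mm [-1.6 33.3] z 131.3 F rack [-1.21  5.74] 9.36 M [ 1.05  0.49 -0.08] w 0.0057 t 12.45
rack xy mm [-1.7 30.6] z 131.9 F rack [-1.45  6.81] 8.83 M [ 1.31  0.72 -0.04] w 0.0059 t 12.7
```

```bash
python3 -m pendant '[[-0.5,-3,0,0],[0,0,0,0]]' >/dev/null;  python3 -c "from h import *;st()"
python3 -m pendant '[[-0.5,-3,0,0],[0,0,0,0]]' >/dev/null;  python3 -c "from h import *;st()"
```

```text
rack xy mm [-1.8 27.3] z 132.4 F rack [-2.02  4.05] 9.78 M [ 0.8   0.68 -0.07] w 0.006 t 12.95
rack xy mm [-1.8 24. ] z 132.9 F rack [-1.96  3.39] 8.6 M [0.51 0.58 0.01] w 0.0064 t 13.2
```

```bash
python3 -m pendant '[[-0.3,-2,0,0],[0,0,0,0]]' >/dev/null;  python3 -c "from h import *;st()"
python3 -m pendant '[[-0.25,-2,0,0],[0,0,0,0]]' >/dev/null;  python3 -c "from h import *;st()"
python3 -m pendant '[[-0.2,-2,0,0],[0,0,0,0]]' >/dev/null;  python3 -c "from h import *;st()"
```

```text
rack xy mm [-1.8 22. ] z 133.2 F rack [-1.41  1.49] 7.15 M [ 0.45  0.55 -0.03] w 0.0059 t 13.45
rack xy mm [-1.8 20. ] z 133.4 F rack [-1.76  1.03] 6.26 M [ 0.48  0.4  -0.03] w 0.0062 t 13.7
rack xy mm [-1.8 18.1] z 133.6 F rack [-1.37  2.1 ] 5.58 M [ 0.52  0.45 -0.05] w 0.0063 t 13.95
```

```bash
python3 - <<'E'
from h import *
f=snap("wrist","w11");crop(f,120,60,290,250,4,"c_w11")
E
```

```text
(no output)
```

View pics/c_w11.png

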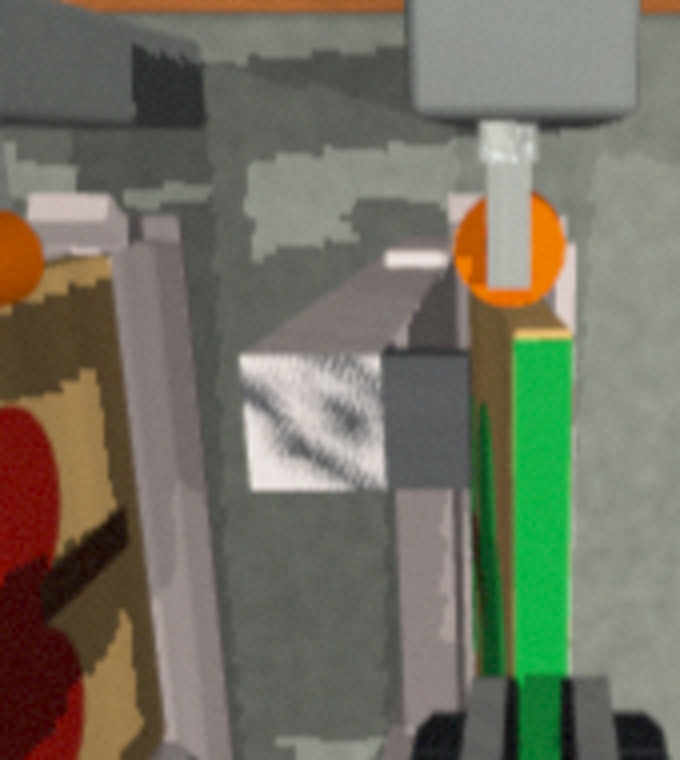

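```bash
python3 -m pendant '[[0,-2,0,0],[0,0,0,0]]' >/dev/null;  python3 -c "from h import *;st()"
python3 -m pendant '[[0,-2,0,0],[0,0,0,0]]' >/dev/null;  python3 -c "from h import *;st()"
```

```text
rack xy mm [-1.8 16. ] z 133.6 F rack [-2.11  1.85] 7.48 M [ 0.6   0.51 -0.01] w 0.0061 t 14.25
rack xy mm [-1.6 13.8] z 133.5 F rack [1.08 1.06] 2.62 M [ 0.22 -0.08 -0.02] w 0.006 t 14.5
```

```bash
python3 -m pendant '[[0.3,-1.5,0,0],[0,0,0,0]]' >/dev/null;  python3 - <<'E'
from h import *
st()
f=snap("wrist","w12");crop(f,120,60,290,250,4,"c_w12")
E
```

```text
rack xy mm [-1.4 12.1] z 133.5 F rack [-0.12  0.09] 6.59 M [ 0.13  0.13 -0.03] w 0.0061 t 14.75
```

View pics/c_w12.png

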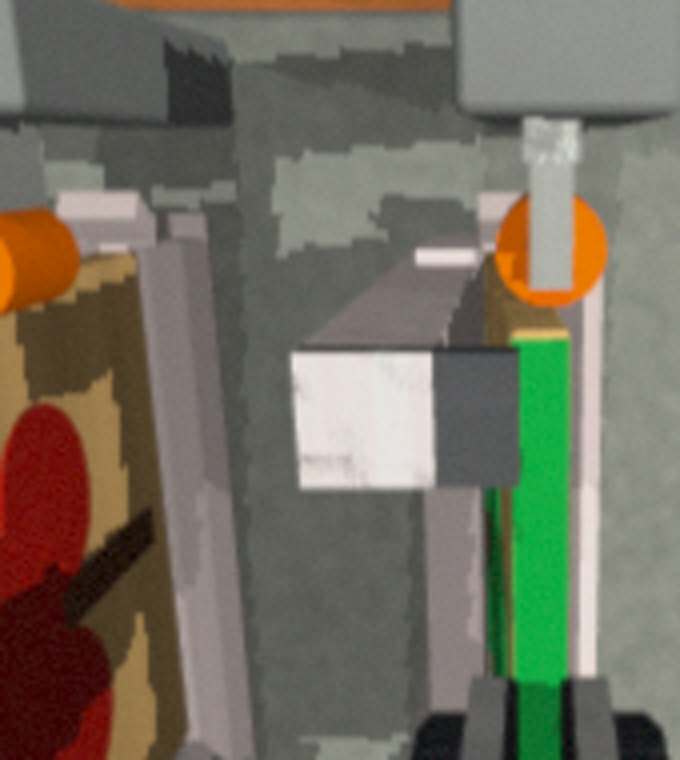

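```bash
python3 -m pendant '[[0,-1.5,0,0],[0,0,0,0]]' >/dev/null;  python3 -c "from h import *;st()"
python3 -m pendant '[[0,-1.5,0,0],[0,0,0,0]]' >/dev/null;  python3 -c "from h import *;st()"
```

```text
rack xy mm [-1.4 10.6] z 133.5 F rack [-1.63  1.18] 7.88 M [0.1  0.17 0.03] w 0.006 t 15.05
rack xy mm [-1.5  8.9] z 133.6 F rack [-0.76 -1.26] 7.13 M [-0.17  0.14  0.04] w 0.0059 t 15.3
```

```bash
python3 -m pendant '[[0,-1.5,0,0],[0,0,0,0]]' >/dev/null;  python3 -c "from h import *;st()"
python3 -m pendant '[[0,-1.5,0,0],[0,0,0,0]]' >/dev/null;  python3 - <<'E'
from h import *
st()
f=snap("wrist","w13");crop(f,120,60,290,250,4,"c_w13")
E
```

```text
rack xy mm [-1.4  7.1] z 133.6 F rack [-0.19 -1.96] 6.82 M [-0.38  0.07  0.01] w 0.0064 t 15.55
rack xy mm [-1.5  5.4] z 133.5 F rack [-0.55 -3.83] 6.16 M [-0.69  0.01  0.01] w 0.006 t 15.8
```

View pics/c_w13.png

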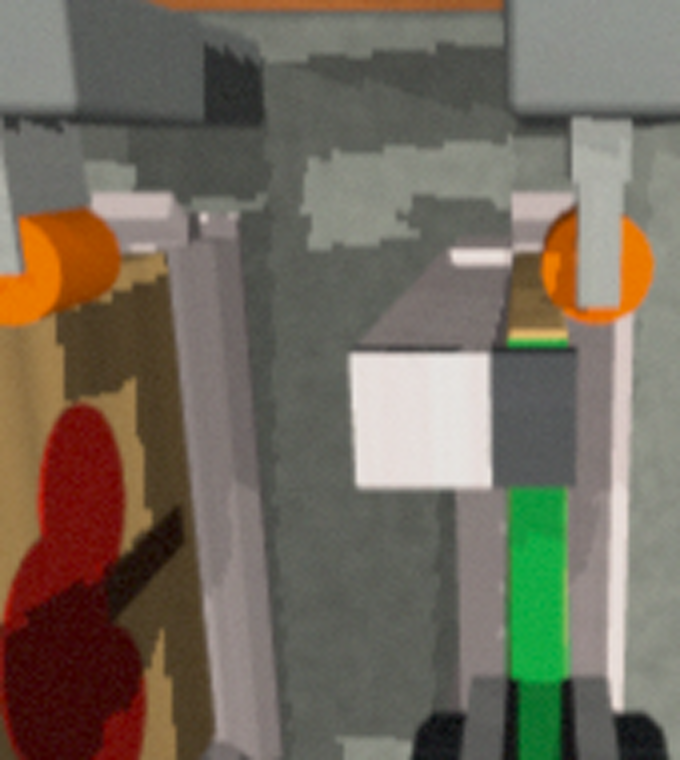

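```bash
python3 -m pendant '[[0.2,-1,0,0],[0,0,0,0]]' >/dev/null;  python3 -c "from h import *;st()"
python3 -m pendant '[[0,-0.7,0,0],[0,0,0,0]]' >/dev/null;  python3 -c "from h import *;st()"
```

```text
rack xy mm [-1.5  4.4] z 133.3 F rack [-0.37 -6.39] 4.59 M [-1.31 -0.18  0.04] w 0.0062 t 16.1
rack xy mm [-1.4  3.8] z 133.3 F rack [-0.23 -6.24] 4.98 M [-0.99 -0.16  0.01] w 0.006 t 16.35
```

```bash
python3 -m pendant '[[0,-0.8,0,0],[0,0,0,0]]' >/dev/null;  python3 -c "from h import *;st()"
python3 -m pendant '[[0,-0.8,0,0],[0,0,0,0]]' >/dev/null;  python3 - <<'E'
from h import *
st()
f=snap("wrist","w14");crop(f,120,60,290,250,4,"c_w14");f=snap("scene","s14");crop(f,170,100,260,200,6,"c_s14")
E
```

```text
rack xy mm [-1.4  3.7] z 133.3 F rack [-0.7  -0.89] 8.19 M [-0.01  0.14 -0.06] w 0.0064 t 16.6
rack xy mm [-1.4  3.7] z 133.3 F rack [-0.58  4.54] 9.68 M [1.04 0.55 0.01] w 0.0062 t 16.85
```

View pics/c_w14.png

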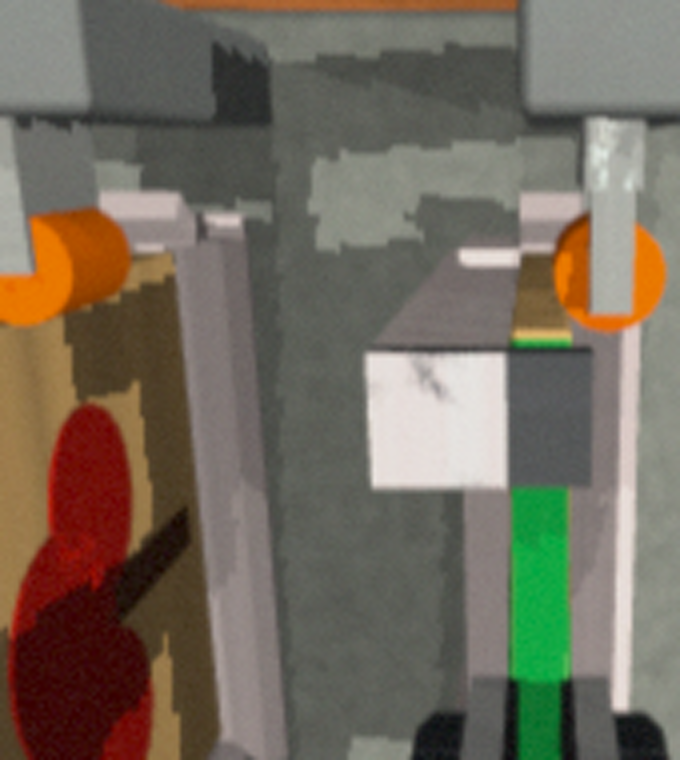

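View pics/c_s14.png

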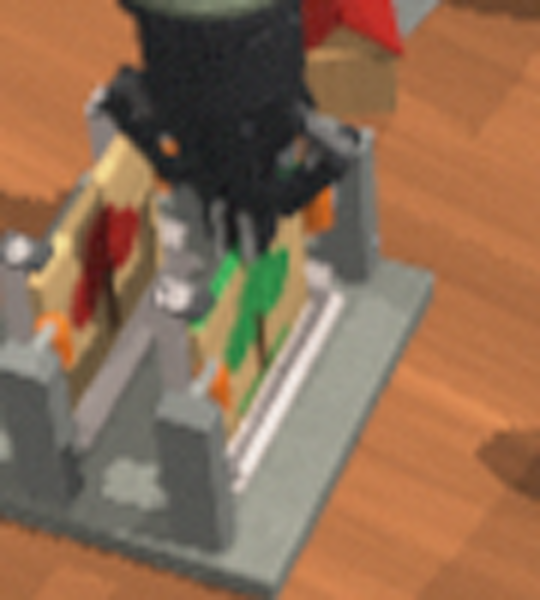

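```bash
python3 -m pendant '[[0.4,0.4,0,0],[0,0,0,0]]' >/dev/null;  python3 -c "from h import *;st()"
python3 -m pendant '[[0.3,0,0,0],[0,0,0,0]]' >/dev/null;  python3 -c "from h import *;st()"
```

```text
rack xy mm [-1.4  3.7] z 133.2 F rack [-3.07  3.22] 16.02 M [ 0.69  0.9  -0.01] w 0.0059 t 17.2
rack xy mm [-1.4  3.7] z 133.2 F rack [-4.92  4.29] 22.16 M [0.87 1.24 0.01] w 0.006 t 17.45
```

```bash
python3 -m pendant '[[-0.3,0,0,0],[0,0,0,0]]' >/dev/null;  python3 -c "from h import *;st()"
python3 -m pendant '[[0,0,0,0],[0,0,0,0],[0,0,0,0]]' -0.5 >/dev/null;  python3 - <<'E'
from h import *
st();f=snap("wrist","w15");crop(f,120,60,310,340,2,"c_w15")
E
```

```text
rack xy mm [-1.4  3.7] z 133.2 F rack [-2.69  3.58] 16.7 M [ 0.72  0.82 -0.05] w 0.0058 t 17.7
rack xy mm [-1.6  3.5] z 132.6 F rack [ 0.46 -0.48] 0.08 M [-0.03 -0.07  0.  ] w 0.0209 t 18.07
```

View pics/c_w15.png

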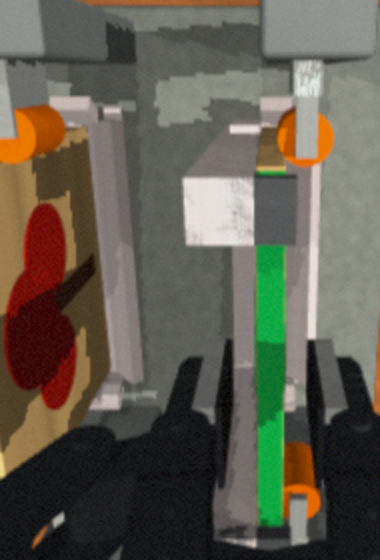

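Released, with no force left on the tool. Both orange rollers sit in front of the panel, at crop (305,140) and (300,500). I retract straight up and check with every camera.

```bash
python3 -m pendant '[[-5,0,0,0],[-15,0,0,0],[-30,0,0,0],[-40,0,0,0],[-10,0,0,0],[0,50,0,0],[0,50,0,0],[0,0,0,0]]' >/dev/null
python3 - <<'E'
from h import *
st();f=snap("wrist","w16");crop(f,60,40,360,330,2,"c_w16");f=snap("scene","s16");crop(f,150,90,290,210,5,"c_s16")
f=snap("top","t16");crop(f,150,130,400,270,3,"c_t16")
E
```

```text
rack xy mm [ -1.4 106.7] z 233.1 F rack [-0.59 -0.63] 0.6 M [-0.02 -0.03 -0.03] w 0.0212 t 19.12
```

View pics/c_w16.png

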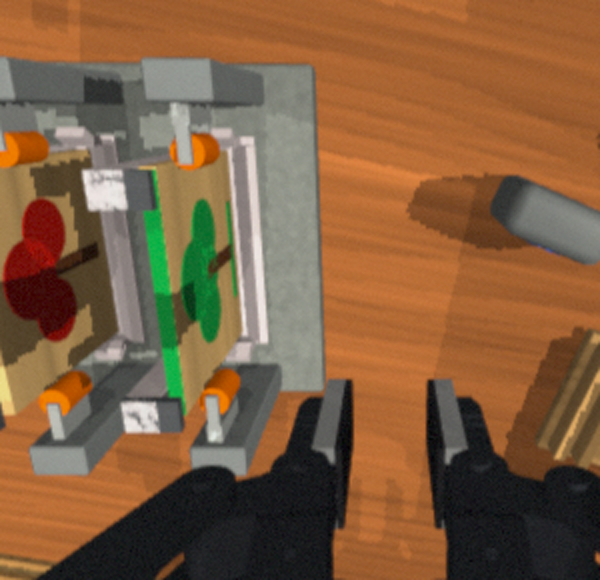

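View pics/c_s16.png

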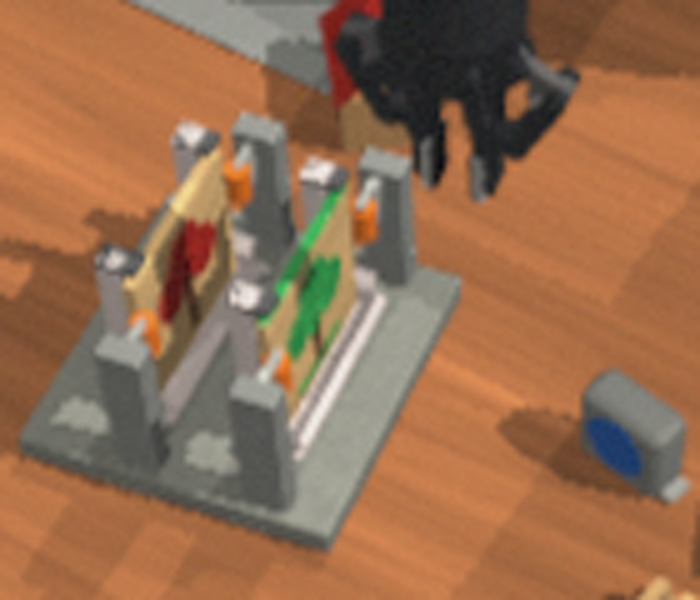

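View pics/c_t16.png

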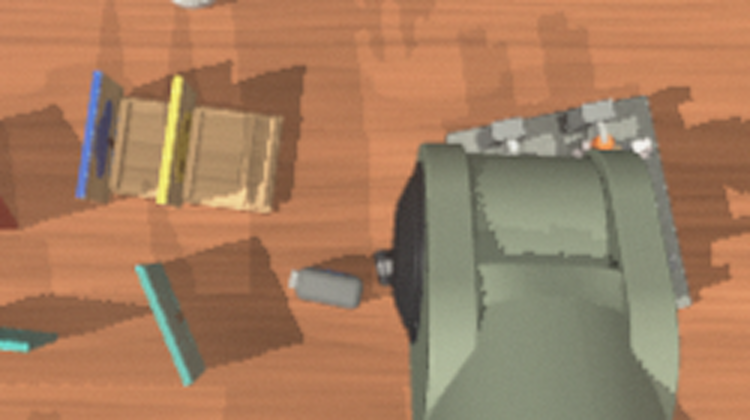

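```bash
python3 - <<'E'
from h import *
f=ld("w16");crop(f,95,95,195,270,4.4,"c_w16z")
E
```

```text
(no output)
```

View pics/c_w16z.png

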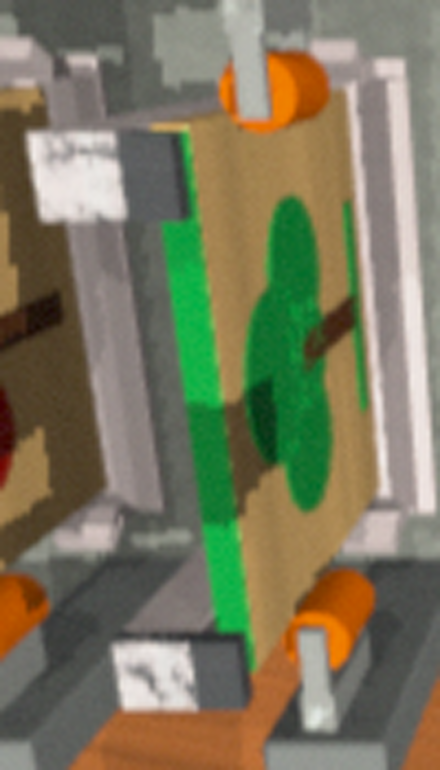

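```bash
python3 - <<'E'
from h import *
f=ld("w16");c,s=np.cos(np.radians(YW)),np.sin(np.radians(YW));R=np.array([[c,s],[-s,c]])
for n,p,z in [("top near",(190,122),.1385),("top far",(252,668),.1385),("bot near",(350,88),.0285),("bot far",(378,495),.0285)]:
    q=onz(f,(95+p[0]/4.4-.5,95+p[1]/4.4-.5),z)[:2]; print(n,((R@(q-O))*1e3-[0,2.2]).round(1))
E
```

```text
top near [-60.8   8.2]
top far [57.2  6.6]
bot near [-60.2   8.5]
bot far [61.2  6.4]
```

The top-edge centre is at x≈-1.8 mm and the bottom at +0.5 mm. The front face is at y≈7–8 mm top and bottom (8 expected), so the panel is upright, centred and home. I hand in.

```bash
python3 -c "
from workcell import job_done; print(job_done())"
```

```text
the job is handed in; nothing more can be done
None
```

The green panel is in the front bay behind both roller clips, released, and the job was handed in at about 19 s on the robot's clock. No verdict is reported, so the checks below are my own.

**What I did:**
- I pinched the top 4 mm of the panel in the stand. The tool always points straight down, so I used the slot ribs to pivot the panel into an outward lean of about 10°.
- At the rack I lowered it onto the lip, slid it down to the channel floor (the lean grew to about 16°), and swung it upright under the tabs. I kept roughly 4–11 N pressing down during the swing.
- Both clips snapped, and I pressed it down once more before opening the gripper and backing away.

**Last checks:**
- **Position:** by wrist camera, both rollers sit in front of the panel. Its front face is about 6.5–8.5 mm in front of the back plane (8 is home) at top and bottom, and its centre is within about 2 mm along the channel.
- **On the floor:** the final press met a stiff stop at about 22 N. After release the floor contact was not measured directly.
- **Forces read at the wrist:** the floor first touched at about 19 N. The highest sideways force was about 7 N.
- **Other objects:** in the last pictures the blue and ochre panels, the tape measure and the red-tree panel look unmoved. The other bench items I did not re-check.

**Disagreements:**
- The wrist camera read about 2 mm too far outward compared with the panel held in the gripper, so I corrected for that.
- The top and bottom centres differ by about 2 mm along the channel. That could be measurement noise or a tilt of about 1° in the panel's plane.

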